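# Turn a sawn display stone over and bed it in its carved stand

### The arm

A 7-joint arm with a two-finger parallel gripper is mounted at the origin on the work surface. World frame = base frame: x ahead of the robot, y to its left, z up, the work surface at z = 0. Lengths are in m, angles in rad, forces in N, time in s.
With the tool pointing down it reaches from about 0.4 to 0.85 m from the base axis. Payload 10.4 kg.
Tool frame: the origin (TCP) lies midway between the tips of the shut fingers; the grasp point (between the pads) lies 19 mm behind it; z points along the fingers, y is the line along which they close (so a half turn about z gives the same grasp; the last joint's range is limited). The gripper opens to 85 mm and grips with 20 to 120 N. Pads are 22 mm wide; open, the fingers measure 114 mm over their backs; the gripper's body (76 mm by 85 mm) begins 54 mm behind the grasp point. The pads swing forward as they close: fully open they stand 13 mm farther back than shut.
Start: joints at [-1.248, 0.332, -0.065, 1.46, 0.022, 1.35, -0.088], TCP at [0.212, 0.588, 0.231] pointing down, gripper open.
Joint ranges: [-2.6, 2.6], [-0.5, 2.12], [-1.47, 1.34], [0.16, 2.42], [-1.27, 4.41], [0.06, 2.06], [-2.6, 2.6]. Speed limits (rad/s): [2.22, 2.22, 2.79, 2.79, 3.14, 3.14, 3.14].

### API

Orientations are given as a unit quaternion [x, y, z, w].
In Python, from bench import r, read_camera gives the robot as it stands.
- The arm moves only by the tool drive_tool, never from a script. Its argument "moves" is a list that holds one entry, the list of rows, each a list of 5 numbers: the shift along the tool's x, y, z as a fraction of full scale, then the turn about the tool's z as a fraction of full scale, then the closure, from 0 (fully open) to 1 (shut). A call has 1 to 10 rows; each row is the pose to reach, as a shift and turn from the pose commanded when the call began, along the tool's axes at that moment; what a row does not reach only later rows make up. Full scale, the value 1, is 0.4 m for a shift and 45 degrees for a turn. A row lasts 1/8 s, in which the tool goes at most 62.5 mm and 10.7 degrees, less where a joint would pass 70% of its speed; a pose out of reach is approached as far as the arm can. A call with a number of a shift or a turn outside -1 to 1 is refused whole. A call with a gripper value outside its range is refused whole. The fingers move at their own pace and stop on an object; "grip_force" is the grip in N (left out, the last holds). Time passes only in rows, so rows that repeat a pose let the fingers close. It gives the time, the measured TCP pose, the force, the opening and the grip force at its end, in the units of the state.
- r.observe(): the state, without advancing time (a new reading comes with each control period).
- read_camera(name): name is "scene" or "top" or "wrist"; returns a dict with "color" (400x640x3 uint8, red, green, blue), "z_map" (400x640 float32, m along the optical axis (not along the pixel's ray), 0 where there is no reading), "mtx" (3x3 intrinsics, pixels), "distortion" ([k1, k2, p1, p2, k3] as OpenCV has them; the pictures are not rectified), "R" (3x3) and "t" (3): a world point X has camera coordinates R X + t. Camera axes: x right, y down, z forward; pixel columns grow to the right and rows downward; lengths in m; the calibration is good to about 2 mm. A picture is of the moment at which its call begins.
- r.job_done(): hands the job in; it is judged then, once.
The state is a dict: "clock": time; "q": joint angles; "joint_vel": joint speeds; "tau": joint torques, N m; "position": TCP position; "orientation": TCP orientation; "ft_force": force on the tool from outside, world axes, zero at the start; "torque": the same for the moment, N m; "opening": opening from 0.0 (shut) to 1.0 (fully open); "gripper_force": force on a finger pad.
Only numpy, scipy, OpenCV 4.12 (cv2) and the standard library are available. Lean on these libraries where they do the work, as an engineer would, in place of code of your own. Each camera call takes 0.05 s, during which the arm holds its last target. There are 200 camera calls.

### The job

The sawn stone lies with its flat sawn face up. Turn it over and bed it in the carved wooden stand whose pocket has its long outline, flat sawn face down and rounded face up, fully home and level on the pocket floor, and let go of it. Handle it gently, so that it never topples or drops, and leave the other stones and the stall things where they are.

Things in the scene. Friction and masses are not known exactly. Their poses are not given: they have to be found in the camera images.
- stone: the sawn stone, 110 long (x), 56 wide (y), 41 thick (z), 0.5 kg, loose; lies on its rounded side at the start. Origin: centre of the rounded side (on the table at the start). z: outward normal of the flat sawn face, at z = 41 mm. Flat parallel flanks at y = +-28 mm from z = 13 to 39 mm, 65 long: grip here. It can stand upright on either end, flat there over 35 (y) x 26 (z)
- sawn_face (a point): centre of the stone's flat sawn face (110 x 56), 55 mm from either end
- crown (a point): centre of the stone's rounded side, 41 mm from the sawn face
- stone_middle (a point): in the stone, on its centre line, 14 mm from the sawn face, 55 mm from either end and 28 from either flank: where to grip
- stand_long: carved wood stand, fixed, 141 long (x), 81 wide (y), 34 high; origin under its centre on the table. Pocket 112 x 58, 10 deep, floor 24 up (1 mm play each side; either way round fits), bounded by end walls and corner claws 11 thick reaching 24 in from each end; between them the flanks are open and the floor is only 44 wide, so fingers can hold the stone right down
- stand_long_floor (a point): centre of the pocket floor of stand_long, 24 above the table; x along the pocket, z up
- stand_square: another stand of the same wood and make, fixed, 106 x 100, with a square 78 x 78 pocket that the stone does not fit; origin under its centre on the table
- pebble_oval: loose water-worn pebble, 115 x 60 x 38, rounded all over; bystander
- pebble_flat: loose pebble, 100 x 70 x 30; bystander
- pebble_round: loose pebble, 75 x 65 x 42; bystander
- pebble_long: loose pebble, 130 x 45 x 34; bystander
- brush: loose dusting brush, 200 long, lying; bystander
- basin: loose plastic bowl, 124 across, 60 high; bystander
- soap: loose plastic bottle, 66 across, 170 tall; bystander

How it is judged:
At the end, for the whole second after the job is handed in: the stone lies at rest in the long pocket, rounded side up (crown more than 37 mm over the floor), sawn face within 3 mm of the pocket floor and centred within 4 mm, level within 0.05 rad along its length, its length along the pocket within 0.1 rad (z of sawn_face in the frame of stand_long_floor between -0.003 and 0.003 m and z of crown in the frame of stand_long_floor above 0.037 m and x of sawn_face in the frame of stand_long_floor between -0.004 and 0.004 m and y of sawn_face in the frame of stand_long_floor between -0.004 and 0.004 m and angle between stone's own x axis and vertical between 1.521 and 1.621 rad and angle between the x axis of stone and the x axis of stand_long, either way round below 0.1 rad and linear speed of stone below 0.02 m/s and angular speed of stone below 0.1 rad/s); the robot touches nothing.
It fails at once if the stone topples or drops: it turns faster than 9 rad/s (angular speed of stone above 9 rad/s).
It fails at once if the stone drops into the stand: it moves faster than 0.7 m/s within 70 mm of the pocket's centre (distance between sawn_face and stand_long_floor below 0.07 m and linear speed of stone above 0.7 m/s).
It fails at once if a bystander is moved more than 30 mm (distance of any of pebble_oval, pebble_flat, pebble_round, pebble_long, brush, basin, soap from where it was at the start of the episode above 0.03 m).
It also fails if it takes over 61 s, if anything falls off the work surface, if the arm or the gripper's body presses on something with over 40 N, if the wrist force passes 120 N, or if a joint passes its speed limit or range.

## Working session

There is one attempt and no reset: what is moved stays moved. The work goes in short steps, Python scripts to look and compute and a tool call to move; the robot and the scene stay as the last step left them, time stands still between calls to the robot, and variables do not carry over. Pictures are saved under pics/ and viewed, at most 10 in all, crops included, and the job is handed in when it is done.

Besides the shell and the picture viewer there is one more tool, called after ">>>" in YAML: its name, and indented under it one key for each argument. drive_tool: Moves the arm, as the interface text tells. Shift numbers are shares of 0.4 m and turn numbers shares of 45 degrees, none past 1 either way. Its arguments: {"type":"object","properties":{"moves":{"type":"array","items":{"type":"array","items":{"type":"array","items":{"type":"number"}}}},"grip_force":{"type":"number"}},"required":["moves"]}

```bash
ls; mkdir -p pics; cat > h.py <<'E'
import numpy as np, cv2
from bench import r, read_camera
def cloud(c):
    h,w=c['z_map'].shape
    u,v=np.meshgrid(np.arange(w),np.arange(h))
    p=cv2.undistortPoints(np.stack([u,v],-1).reshape(-1,1,2).astype(float),c['mtx'],np.array(c['distortion'])).reshape(h,w,2)
    z=c['z_map'][...,None]
    X=np.concatenate([p*z,z],-1)
    W=(X-np.array(c['t']))@np.array(c['R'])
    W[c['z_map']==0]=np.nan
    return W
def save(c,n,crop=None,s=1):
    im=c['color'][...,::-1]
    if crop: im=im[crop[1]:crop[3],crop[0]:crop[2]]
    cv2.imwrite('pics/'+n+'.png',cv2.resize(im,None,fx=s,fy=s))
E
python3 - <<'E'
from h import *
o=r.observe(); print(o)
for n in ('top','scene'):
    c=read_camera(n); save(c,n+'0'); np.savez(n+'0.npz',W=cloud(c),color=c['color'])
    print(n,c['mtx'][0,0],-np.array(c['R']).T@c['t'])
E
```

```text
pics
{'clock': 0.0, 'q': array([-1.24756242,  0.33288903, -0.06472787,  1.46091184,  0.02158738,
        1.34988565, -0.08849632]), 'joint_vel': array([-0.00038719,  0.00089899,  0.00067382, -0.00037992, -0.00129694,
        0.00108934,  0.0001776 ]), 'tau': array([ 5.65003902e-04, -6.25461173e+01,  4.93400835e-02, -3.91581059e+01,
        1.61732017e-02,  1.04894087e-02, -1.56532349e-05]), 'position': array([0.2117259 , 0.58766337, 0.23051935]), 'orientation': array([ 1.72033032e-01,  9.85090933e-01, -6.92285199e-04, -9.98011795e-05]), 'ft_force': array([0.30643737, 0.10792832, 0.63974624]), 'torque': array([-0.01395416,  0.03535489,  0.02134125]), 'gripper_force': 0.0, 'opening': 1.0024719935928723}
top 370.5506129991433 [0.39960685 0.10289456 1.15524373]
scene 379.9196176143732 [1.21581283 0.41476017 0.6020334 ]
```

View pics/top0.png

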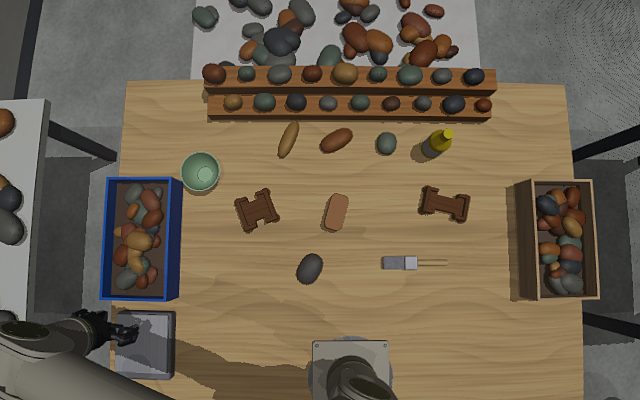

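View pics/scene0.png

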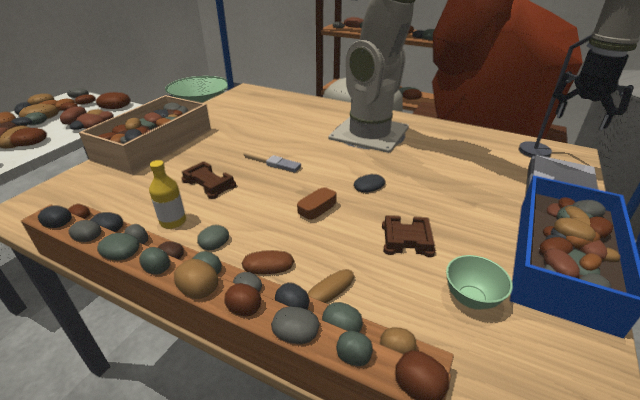

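The top view shows the sawn stone at (336,212), the long stand at (444,203), the square stand at (257,210), the soap at (437,144) and the brush at (410,263). The scene view agrees. Next I measure the stone and the stand.

```bash
python3 - <<'E'
from h import *
d=np.load('top0.npz');W=d['W']
def rect(roi,zlo,zhi,name):
    x0,y0,x1,y1=roi; P=W[y0:y1,x0:x1].reshape(-1,3)
    z=P[:,2]; Q=P[(z>zlo)&(z<zhi)]
    (c,s,a)=cv2.minAreaRect((Q[:,:2]*1000).astype(np.float32))
    b=cv2.boxPoints((c,s,a)); e=[b[1]-b[0],b[2]-b[1]]; L=max(e,key=np.linalg.norm)
    print(name,len(Q),'c',np.round(c,1),'size',np.round(s,1),'long yaw deg',np.round(np.degrees(np.arctan2(L[1],L[0])),1),'z med/max',np.round([np.median(Q[:,2]),Q[:,2].max()],4))
rect((310,180,362,245),.034,.06,'stone')
rect((310,180,362,245),.012,.06,'stone all')
rect((410,175,480,230),.029,.05,'stand rim')
rect((410,175,480,230),.015,.05,'stand all')
rect((225,175,290,240),.029,.05,'square')
rect((375,245,455,280),.008,.1,'brush'); rect((285,245,330,290),.01,.1,'oval/flat')
rect((415,120,460,165),.02,.3,'soap'); rect((370,125,400,160),.01,.1,'round');rect((315,120,357,160),.01,.1,'p');
P=W[230:300,330:375].reshape(-1,3); print('table z',np.nanmedian(P[:,2]))
P=W[175:230,410:480].reshape(-1,3); z=P[:,2]; F=P[(z>.02)&(z<.028)]; print('floor',len(F),F.mean(0))
E
```

```text
stone 634 c [502.9  43.6] size [ 55.9 110.1] long yaw deg -15.2 z med/max [0.0399 0.0462]
stone all 657 c [503.1  44. ] size [ 57.3 110.8] long yaw deg -15.7 z med/max [0.0398 0.0462]
stand rim 356 c [ 529.8 -297.5] size [141.4  80.8] long yaw deg 76.9 z med/max [0.0338 0.0416]
stand all 1007 c [ 528.4 -294. ] size [147.3  86.4] long yaw deg 75.9 z med/max [0.0258 0.0416]
square 410 c [509.4 290.5] size [100.3 107.1] long yaw deg -68.1 z med/max [0.0336 0.0398]
brush 644 c [ 350.4 -199. ] size [ 38.8 200.6] long yaw deg -87.3 z med/max [0.0182 0.0255]
oval/flat 608 c [329.2 123.9] size [67.4 98.3] long yaw deg -30.9 z med/max [0.021  0.0327]
soap 619 c [ 706.6 -258.4] size [64.9 58.4] long yaw deg 40.7 z med/max [0.1132 0.1758]
round 364 c [ 723.5 -116.1] size [59.5 71.5] long yaw deg -9.5 z med/max [0.03 0.04]
p 536 c [733.6  40.8] size [ 57.4 112.4] long yaw deg -60.9 z med/max [0.027  0.0365]
table z 8.516513489352254e-05
floor 578 [ 0.52967204 -0.29762772  0.0241751 ]
```

>>> drive_tool:
  moves:
    - [[-1,-1,0.1,-0.1,0],[-1,-1,0.1,-0.1,0],[-1,-1,0.2,-0.1,0],[-1,-1,0.2,-0.1,0],[-1,-1,0.2,-0.1,0],[-1,-1,0.2,-0.1,0],[-1,-1,0.2,-0.1,0],[-1,-1,0.2,-0.1,0],[-1,-1,0.2,-0.1,0],[-1,-1,0.2,-0.1,0]]
  grip_force: 20

```text
clock: 1.35
position: [0.4532, 0.0719, 0.1506]
orientation: [0.136, 0.991, -0.001, -0.0]
ft_force: [0.1, 0.8, 0.8]
opening: 1.003
gripper_force: 0.0
```

```bash
cat >> h.py <<'E'
def rel(target,p=None,yaw_y=None):
    "tool-frame shift fractions (and turn fraction) from now to a world target"
    from scipy.spatial.transform import Rotation as Ro
    o=r.observe(); R=Ro.from_quat(o['orientation']).as_matrix()
    ya=np.degrees(np.arctan2(R[1,1],R[0,1]))
    f=R.T@(np.array(target)-o['position'])/0.4
    t=None if yaw_y is None else -((yaw_y-ya+90)%180-90)/45
    print('clock',round(o['clock'],2),'pos',o['position'].round(4),'yaw_y',ya.round(2),'open',round(o['opening'],3),'shift',f.round(4),'turn',t,'q',o['q'].round(2),'F',o['ft_force'].round(1))
E
python3 -c "
from h import *
rel([.4721,.0521,0.0],yaw_y=74.8)"
```

```text
clock 1.35 pos [0.4532 0.0719 0.1506] yaw_y 74.32 open 1.003 shift [-0.0591 -0.0343  0.3766] turn -0.010640123430553356 q [-0.65  0.02  0.4   2.   -0.01  1.12  1.05] F [0.1 0.8 0.8]
```

>>> drive_tool:
  moves:
    - [[-0.059,-0.034,0.15,-0.01,0],[-0.059,-0.034,0.25,-0.01,0],[-0.059,-0.034,0.33,-0.01,0],[-0.059,-0.034,0.375,-0.01,0],[-0.059,-0.034,0.375,-0.01,0],[-0.059,-0.034,0.375,-0.01,0.3],[-0.059,-0.034,0.375,-0.01,0.4],[-0.059,-0.034,0.375,-0.01,1],[-0.059,-0.034,0.375,-0.01,1],[-0.059,-0.034,0.375,-0.01,1]]
  grip_force: 20

```text
clock: 2.6
position: [0.4722, 0.0569, 0.0023]
orientation: [0.129, 0.992, 0.0, 0.001]
ft_force: [-2.0, -0.9, 5.7]
opening: 0.644
gripper_force: 20.4
```

```bash
python3 -c "
from h import *
rel([.4721,.0521,0.0],yaw_y=74.8); print(r.observe()['gripper_force'])
c=read_camera('scene'); save(c,'s1',(220,120,420,270),4)"
```

```text
clock 2.6 pos [0.4722 0.0569 0.0023] yaw_y 75.13 open 0.644 shift [-0.0027 -0.0118  0.0058] turn 0.007269342614924313 q [-0.58  0.29  0.4   2.09 -0.16  0.79  1.23] F [-2.  -0.9  5.7]
20.388444826821797
```

View pics/s1.png

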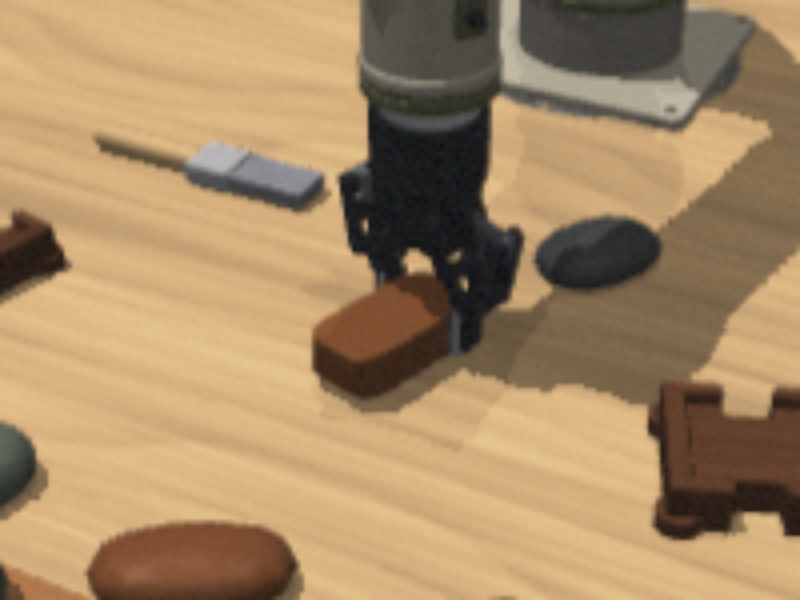

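The fingers hold the stone's near end and the far end is free. Next I raise it along an arc about the far end.

>>> drive_tool:
  moves:
    - [[0,0,-0.012,0,1],[0,0,-0.024,0,1],[-0.002,0,-0.036,0,1],[-0.006,0,-0.048,0,1],[-0.01,0,-0.06,0,1],[-0.014,0,-0.072,0,1],[-0.018,0,-0.084,0,1],[-0.024,0,-0.096,0,1],[-0.03,0,-0.108,0,1],[-0.03,0,-0.108,0,1]]
  grip_force: 20

```text
clock: 3.9
position: [0.4838, 0.0537, 0.0449]
orientation: [0.129, 0.992, 0.0, 0.0]
ft_force: [0.3, 0.7, -5.6]
opening: 0.643
gripper_force: 22.4
```

```bash
cat >> h.py <<'E'
def stone(cam='scene',box=None,col=None):
    "orange-brown stone points near the tool: principal axis, ends"
    c=read_camera(cam); W=cloud(c); hsv=cv2.cvtColor(c['color'],cv2.COLOR_RGB2HSV)
    p=r.observe()['position']
    m=(np.linalg.norm(W[...,:2]-p[:2],axis=-1)<.13)&(W[...,2]>.004)&(W[...,2]<.16)&(hsv[...,0]<14)&(hsv[...,1]>110)
    m=cv2.morphologyEx(m.astype(np.uint8),cv2.MORPH_OPEN,np.ones((3,3)))
    n,l,s,_=cv2.connectedComponentsWithStats(m)
    if n<2: print('none');return c
    k=1+np.argmax(s[1:,4]); P=W[l==k]
    print('px',s[k],'xyz min',P.min(0).round(4),'max',P.max(0).round(4))
    return c,P
def plane(P,tol=.002):
    rng=np.random.default_rng(0);best=None
    for _ in range(300):
        a,b,c=P[rng.choice(len(P),3,False)]; n=np.cross(b-a,c-a)
        if np.linalg.norm(n)<1e-6: continue
        n/=np.linalg.norm(n); k=abs((P-a)@n)<tol
        if best is None or k.sum()>best.sum(): best=k
    Q=P[best]; m=Q.mean(0); n=np.linalg.svd(Q-m,full_matrices=False)[2][2]
    print('plane n',n.round(3),'c',m.round(4),'frac',best.mean().round(2))
E
python3 -c "
from h import *
rel([.4721,.0521,0.0],yaw_y=74.8)
c,P=stone(); plane(P); save(c,'s2',(220,120,420,270),4)"
```

```text
clock 3.9 pos [0.4838 0.0537 0.0449] yaw_y 75.13 open 0.643 shift [ 0.0274 -0.0114  0.1122] turn 0.007262942307964535 q [-0.59  0.24  0.42  2.04 -0.13  0.89  1.22] F [ 0.3  0.7 -5.6]
px [294 177  35  29 626] xyz min [0.4643 0.0093 0.0512] max [0.5734 0.0765 0.0832]
plane n [-0.008  0.     1.   ] c [0.524  0.0427 0.0803] frac 0.69
```

View pics/s2.png

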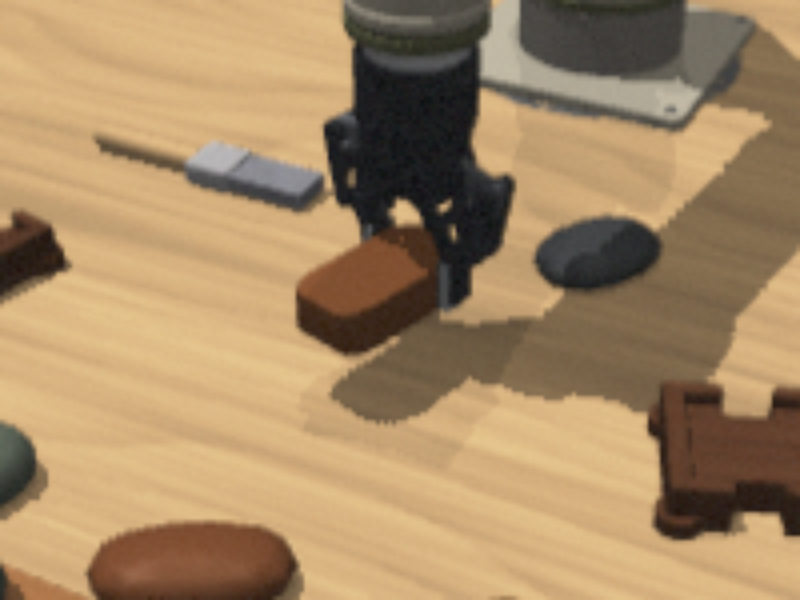

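The stone stayed level in the grip: the pads at (370,215) and (455,280) hold it rigidly and it doesn't sag. I'll carry it to the long stand, press its free end against the fixed end wall and raise it, so the end is forced down.

>>> drive_tool:
  moves:
    - [[-0.03,-0.04,-0.05,0.15,1],[-0.09,-0.1,-0.05,0.35,1],[-0.15,-0.17,-0.05,0.55,1],[-0.21,-0.24,-0.05,0.75,1],[-0.27,-0.31,-0.05,0.95,1],[-0.3,-0.36,-0.05,1,1],[-0.323,-0.394,-0.05,1,1],[-0.323,-0.394,-0.05,1,1]]
  grip_force: 50

```text
clock: 4.95
position: [0.5676, -0.1325, 0.0643]
orientation: [0.499, 0.867, -0.0, -0.0]
ft_force: [1.2, 1.0, -6.4]
opening: 0.634
gripper_force: 57.0
```

>>> drive_tool:
  moves:
    - [[0,0,0,0.2,1],[0,0,0,0.4,1],[0,0,0,0.6,1],[0,0,0,0.8,1],[0,0,0,0.96,1],[0,0,0,0.96,1],[0,0,0,0.96,1]]

```text
clock: 5.82
position: [0.5678, -0.1309, 0.0644]
orientation: [0.782, 0.624, 0.0, -0.0]
ft_force: [0.0, 0.2, -5.4]
opening: 0.634
gripper_force: 57.0
```

```bash
python3 -c "
from h import *
rel([.5684,-.1319,0.01],yaw_y=-13.1)
c,P=stone('top'); plane(P)
(cc,s,a)=cv2.minAreaRect((P[:,:2]*1000).astype(np.float32)); print(cc,s,a)"
```

```text
clock 5.83 pos [ 0.5678 -0.1309  0.0644] yaw_y -12.81 open 0.634 shift [-0.0023  0.0021  0.1361] turn 0.006366181840585088 q [-0.47  0.49  0.77  1.79 -0.39  1.02  0.23] F [ 0.   0.2 -5.4]
px [390 187   4   6  22] xyz min [ 0.5529 -0.1176  0.0867] max [ 0.5707 -0.1083  0.1073]
plane n [-0.261  0.068 -0.963] c [ 0.5607 -0.1133  0.1004] frac 0.68
(561.5824584960938, -113.66011810302734) (10.150518417358398, 15.720353126525879) 70.0940933227539
```

>>> drive_tool:
  moves:
    - [[0,0,0.05,0,1],[0,0,0.1,0,1],[0,0,0.136,0,1],[0,0,0.136,0,1],[-0.015,0,0.136,0,1],[-0.025,0,0.136,0,1],[-0.035,0,0.136,0,1],[-0.04,0,0.136,0,1],[-0.04,0,0.136,0,1]]
  grip_force: 30

```text
clock: 7.0
position: [0.5655, -0.1423, 0.0106]
orientation: [0.782, 0.624, 0.002, -0.002]
ft_force: [-0.5, 16.9, -1.0]
opening: 0.635
gripper_force: 57.9
```

```bash
python3 -c "
from h import *
rel([.5684,-.1319,0.01],yaw_y=-13.1)
c=read_camera('scene'); save(c,'s3',(150,100,350,250),4)"
```

```text
clock 7.0 pos [ 0.5655 -0.1423  0.0106] yaw_y -12.85 open 0.635 shift [0.0269 0.0012 0.0016] turn 0.005590827751216112 q [-0.4   0.56  0.72  1.82 -0.46  0.94  0.3 ] F [-0.5 16.9 -1. ]
```

View pics/s3.png

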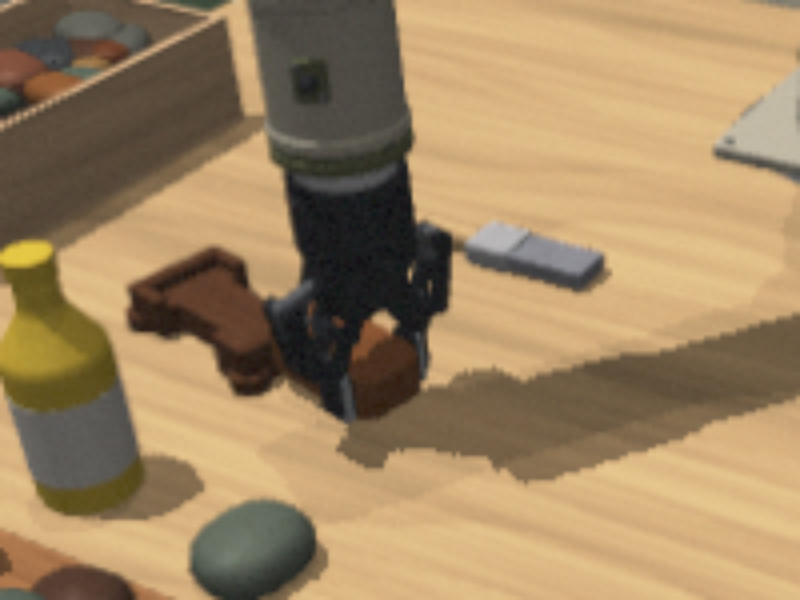

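>>> drive_tool:
  moves:
    - [[0.01,0,0.006,0,1],[0.01,0,0.013,0,1],[0.01,0,0.013,0,0.3],[0.01,0,0.013,0,0.25],[0.02,0,0.008,0,0.25],[0.02,0,0.008,0,0.3],[0.02,0,0.008,0,1],[0.02,0,0.008,0,1],[0.02,0,0.008,0,1],[0.02,0,0.008,0,1]]
  grip_force: 20

```text
clock: 8.3
position: [0.5661, -0.1393, 0.0071]
orientation: [0.783, 0.622, 0.0, -0.0]
ft_force: [-2.0, 1.6, 5.5]
opening: 0.642
gripper_force: 22.3
```

>>> drive_tool:
  moves:
    - [[-0.012,0,0,0,1],[-0.012,0,0,0,1],[-0.012,0,-0.016,0,1],[-0.013,0,-0.032,0,1],[-0.014,0,-0.047,0,1],[-0.017,0,-0.0625,0,1],[-0.021,0,-0.0775,0,1],[-0.026,0,-0.0925,0,1],[-0.026,0,-0.0925,0,1]]
  grip_force: 20

```text
clock: 9.43
position: [0.5633, -0.1492, 0.0439]
orientation: [0.783, 0.622, 0.0, -0.001]
ft_force: [-0.7, 6.9, -3.1]
opening: 0.647
gripper_force: 24.2
```

```bash
python3 -c "
from h import *
rel([.5684,-.1319,0.01],yaw_y=-13.1)
c,P=stone(); plane(P); save(c,'s4',(200,140,300,215),6)"
```

```text
clock 9.43 pos [ 0.5633 -0.1492  0.0439] yaw_y -13.08 open 0.647 shift [0.045  0.0028 0.0849] turn 0.0004990573261087169 q [-0.42  0.52  0.76  1.8  -0.42  0.99  0.28] F [-0.7  6.9 -3.1]
px [234 175  19  18 209] xyz min [ 0.5291 -0.1949  0.0491] max [ 0.5914 -0.1202  0.0825]
plane n [-0.332 -0.878 -0.344] c [ 0.5726 -0.1312  0.0698] frac 0.52
```

View pics/s4.png

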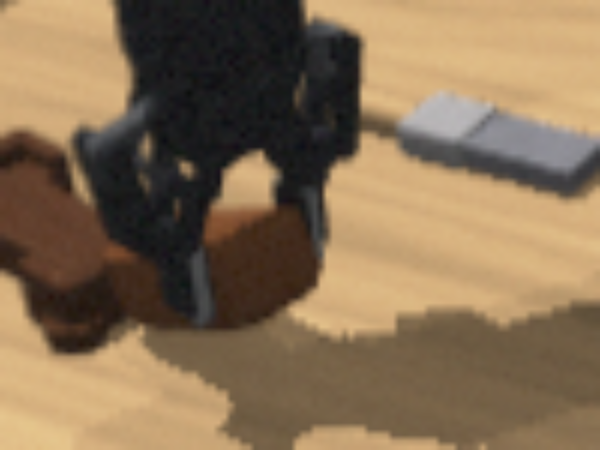

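The stone tilts by about 20° as intended: its near end is up at (320,240) and its far end sits on the wall at (110,280). I'll continue along the arc.

>>> drive_tool:
  moves:
    - [[-0.009,0,-0.012,0,1],[-0.018,0,-0.024,0,1],[-0.026,0,-0.037,0,1],[-0.0345,0,-0.049,0,1],[-0.045,0,-0.06,0,1],[-0.055,0,-0.07,0,1],[-0.066,0,-0.08,0,1],[-0.078,0,-0.089,0,1],[-0.078,0,-0.089,0,1]]
  grip_force: 20

```text
clock: 10.6
position: [0.5561, -0.1798, 0.0796]
orientation: [0.783, 0.622, 0.0, -0.001]
ft_force: [-1.9, 6.2, -0.8]
opening: 0.641
gripper_force: 27.6
```

```bash
python3 -c "
from h import *
rel([.5684,-.1319,0.01],yaw_y=-13.1)
c,P=stone(); plane(P); save(c,'s5',(200,120,300,195),6)"
```

```text
clock 10.6 pos [ 0.5561 -0.1798  0.0796] yaw_y -13.1 open 0.641 shift [0.1235 0.0029 0.1743] turn 4.259941449744373e-05 q [-0.4   0.48  0.79  1.77 -0.39  1.06  0.31] F [-1.9  6.2 -0.8]
px [200 173  24  15 237] xyz min [ 0.5105 -0.3089  0.0154] max [ 0.5842 -0.1904  0.0712]
plane n [-0.039 -0.016  0.999] c [ 0.54   -0.2846  0.0227] frac 0.47
```

View pics/s5.png

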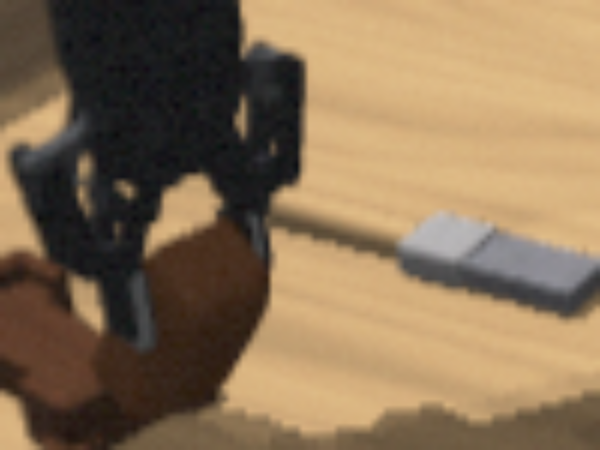

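Tilt is now about 50°: the near end is high at (250,240) and the foot is braced on the wall at (60,430). Continuing to vertical.

>>> drive_tool:
  moves:
    - [[-0.012,0,-0.007,0,1],[-0.0235,0,-0.014,0,1],[-0.037,0,-0.02,0,1],[-0.05,0,-0.025,0,1],[-0.064,0,-0.029,0,1],[-0.0785,0,-0.032,0,1],[-0.093,0,-0.034,0,1],[-0.1075,0,-0.0355,0,1],[-0.118,0,-0.035,0,1],[-0.118,0,-0.035,0,1]]
  grip_force: 20

```text
clock: 11.9
position: [0.5454, -0.2267, 0.0944]
orientation: [0.783, 0.622, 0.0, -0.0]
ft_force: [-4.4, 5.0, 7.1]
opening: 0.643
gripper_force: 29.3
```

```bash
python3 -c "
from h import *
rel([.5684,-.1319,0.01],yaw_y=-13.1)
c,P=stone(); plane(P[P[:,2]>.045]); save(c,'s6',(180,100,300,190),5)"
```

```text
clock 11.9 pos [ 0.5454 -0.2267  0.0944] yaw_y -13.12 open 0.643 shift [0.2439 0.0021 0.2111] turn -0.0005219552931322369 q [-0.32  0.47  0.81  1.75 -0.38  1.09  0.39] F [-4.4  5.   7.1]
px [185 167  34  22 391] xyz min [ 0.4918 -0.3556  0.0141] max [ 0.5837 -0.2078  0.0859]
plane n [ 0.98  -0.195 -0.039] c [ 0.5728 -0.2267  0.0701] frac 0.98
```

View pics/s6.png

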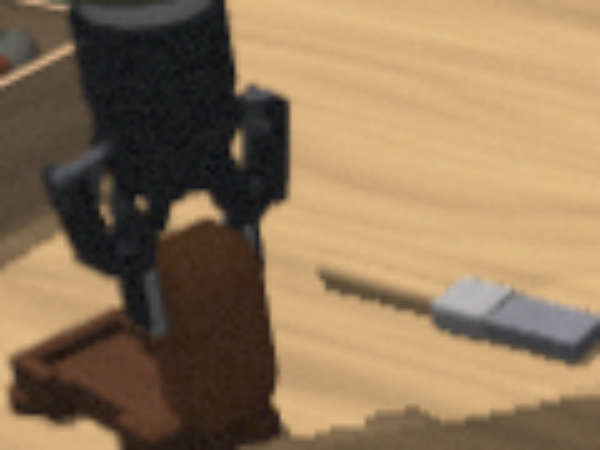

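The stone is near vertical: flank visible from (210,230) down to (220,430), foot on the wall edge. Next I lift it off, carry it away from the stand, and set it upright on the table.

>>> drive_tool:
  moves:
    - [[0,0,-0.03,0,1],[0.02,0,-0.04,0,1],[0.07,0,-0.04,0,1],[0.14,0,-0.04,0,1],[0.21,0,-0.04,0,1],[0.28,0,-0.04,0,1],[0.34,0,-0.02,0,1],[0.365,0,0.01,0,1],[0.37,0,0.04,0,1],[0.37,0,0.06,0,1]]
  grip_force: 20

```text
clock: 13.2
position: [0.5786, -0.0829, 0.0683]
orientation: [0.783, 0.622, -0.001, -0.0]
ft_force: [-0.1, -1.0, -5.7]
opening: 0.642
gripper_force: 27.5
```

>>> drive_tool:
  moves:
    - [[0,0,0.01,0,1],[0,0,0.018,0,1],[0,0,0.024,0,1],[0,0,0.03,0,1],[0,0,0.03,0,1]]

```text
clock: 13.82
position: [0.5797, -0.0835, 0.0606]
orientation: [0.783, 0.621, 0.001, 0.0]
ft_force: [-14.2, -1.2, 28.0]
opening: 0.651
gripper_force: 32.5
```

```bash
python3 -c "
from h import *
rel([.5684,-.1319,0.01],yaw_y=-13.1)
c,P=stone(); plane(P,.0015); save(c,'s7',(210,110,330,200),5)"
```

```text
clock 13.82 pos [ 0.5797 -0.0835  0.0606] yaw_y -13.15 open 0.651 shift [-0.1244  0.      0.1263] turn -0.0011724910690579311 q [-0.54  0.5   0.76  1.79 -0.4   1.02  0.14] F [-14.2  -1.2  28. ]
px [251 174  18  16 179] xyz min [ 0.5647 -0.0861  0.0887] max [ 0.6097 -0.0519  0.1104]
plane n [0.193 0.291 0.937] c [ 0.5881 -0.0666  0.1055] frac 0.41
```

View pics/s7.png

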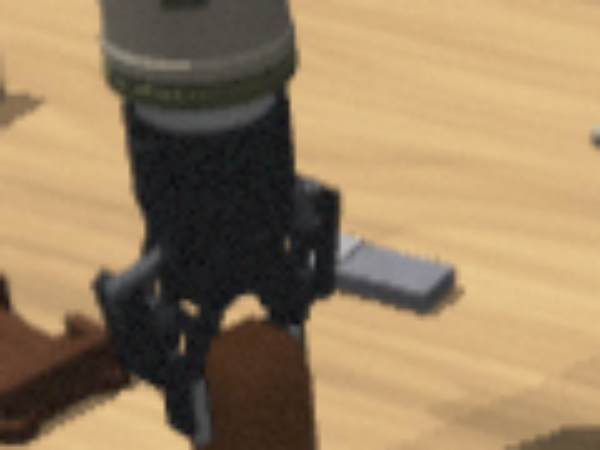

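The stone stands upright on the table, its top end at (250,340) in the crop, and the vertical force is 28 N. Next I tip it toward the stand with the foot held on the table.

>>> drive_tool:
  moves:
    - [[0,0,-0.004,0,1],[-0.018,0,-0.004,0,1],[-0.0365,0,-0.003,0,1],[-0.054,0,-0.001,0,1],[-0.072,0,0.002,0,1],[-0.089,0,0.006,0,1],[-0.106,0,0.012,0,1],[-0.122,0,0.02,0,1],[-0.138,0,0.028,0,1],[-0.138,0,0.028,0,1]]
  grip_force: 20

```text
clock: 15.12
position: [0.5667, -0.1366, 0.0459]
orientation: [0.783, 0.622, -0.0, 0.0]
ft_force: [-1.2, -0.9, -1.1]
opening: 0.645
gripper_force: 29.3
```

```bash
python3 -c "
from h import *
rel([.5684,-.1319,0.01],yaw_y=-13.1)
c,P=stone(); plane(P,.0015); save(c,'s8',(210,110,330,200),5)"
```

```text
clock 15.12 pos [ 0.5667 -0.1366  0.0459] yaw_y -13.12 open 0.645 shift [0.0124 0.0015 0.0896] turn -0.000445632329273672 q [-0.44  0.51  0.76  1.8  -0.41  0.99  0.25] F [-1.2 -0.9 -1.1]
px [238 170  29  43 664] xyz min [ 0.5379 -0.1345  0.007 ] max [ 0.6062 -0.0687  0.1021]
plane n [-0.259 -0.743 -0.617] c [ 0.5808 -0.0976  0.0659] frac 0.41
```

View pics/s8.png

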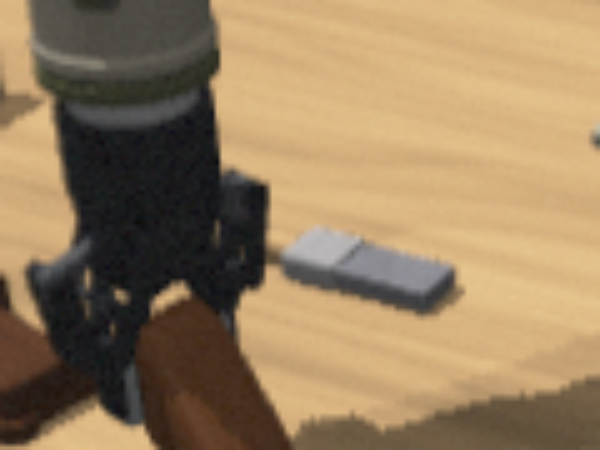

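The stone has tipped about 40° past upright (crown side toward the camera at (200,350)), its foot still on the table. Now I lower it further.

>>> drive_tool:
  moves:
    - [[-0.013,0,0.011,0,1],[-0.026,0,0.022,0,1],[-0.038,0,0.034,0,1],[-0.05,0,0.047,0,1],[-0.06,0,0.061,0,1],[-0.069,0,0.076,0,1],[-0.075,0,0.089,0,1],[-0.08,0,0.1015,0,1],[-0.084,0,0.113,0,1],[-0.084,0,0.113,0,1]]
  grip_force: 20

```text
clock: 16.42
position: [0.5591, -0.1683, 0.0006]
orientation: [0.783, 0.622, -0.0, -0.0]
ft_force: [-0.9, -1.5, -3.0]
opening: 0.641
gripper_force: 31.4
```

>>> drive_tool:
  moves:
    - [[-0.001,0,0.004,0,1],[-0.002,0,0.008,0,1],[-0.002,0,0.01,0,1],[-0.002,0,0.01,0,1]]

```text
clock: 16.92
position: [0.5591, -0.1691, -0.0029]
orientation: [0.783, 0.622, 0.0, -0.0]
ft_force: [-1.2, -3.0, 0.8]
opening: 0.645
gripper_force: 32.0
```

```bash
python3 -c "
from h import *
rel([.5684,-.1319,0.01],yaw_y=-13.1)
c,P=stone(); plane(P,.0015);c,P=stone('top'); plane(P,.0015)"
```

```text
clock 16.93 pos [ 0.5591 -0.1691 -0.0029] yaw_y -13.06 open 0.645 shift [ 0.0959  0.0016 -0.0323] turn 0.0008816769313578258 q [-0.35  0.59  0.71  1.82 -0.47  0.91  0.35] F [-1.2 -3.   0.8]
px [232 181  32  29 548] xyz min [ 0.5404 -0.1796  0.0042] max [ 0.6014 -0.0848  0.0521]
plane n [0.078 0.134 0.988] c [ 0.5701 -0.1339  0.0447] frac 0.4
px [381 182  15   6  78] xyz min [ 0.5772 -0.1369  0.0276] max [ 0.5955 -0.094   0.0501]
plane n [-0.214 -0.358 -0.909] c [ 0.5855 -0.1068  0.0399] frac 0.49
```

>>> drive_tool:
  moves:
    - [[-0.001,0,0.004,0,1],[-0.001,0,0.005,0,1],[-0.001,0,0.005,0,0.37],[-0.001,0,0.005,0,0.35],[-0.001,0,0.005,0,0.32],[-0.001,0,0.005,0,0.2],[-0.001,0,0,0,0],[-0.001,0,0,0,0],[-0.001,0,-0.02,0,0]]
  grip_force: 20

```text
clock: 18.15
position: [0.5586, -0.1694, 0.0049]
orientation: [0.783, 0.622, -0.0, -0.0]
ft_force: [-0.1, -0.2, -0.3]
opening: 1.001
gripper_force: 0.0
```

>>> drive_tool:
  moves:
    - [[0,0,-0.1,0,0],[0,0,-0.25,0,0],[-0.2,0,-0.35,0,0],[-0.4,0,-0.35,0,0],[-0.4,0,-0.35,0,0],[-0.4,0,-0.35,0,0]]

```text
clock: 18.9
position: [0.5207, -0.3298, 0.1463]
orientation: [0.785, 0.62, -0.0, 0.001]
ft_force: [0.2, 0.2, 0.6]
opening: 1.004
gripper_force: 0.0
```

```bash
python3 - <<'E'
from h import *
c=read_camera('top'); W=cloud(c); hsv=cv2.cvtColor(c['color'],cv2.COLOR_RGB2HSV)
m=(W[...,2]>.012)&(W[...,2]<.06)&(abs(W[...,0]-.565)<.09)&(W[...,1]>-.215)&(W[...,1]<-.03)
Q=W[m]; cc,s,a=cv2.minAreaRect((Q[:,:2]*1000).astype(np.float32)); b=cv2.boxPoints((cc,s,a)); L=max([b[1]-b[0],b[2]-b[1]],key=np.linalg.norm)
print(m.sum(),cc,s,np.degrees(np.arctan2(L[1],L[0])),'zmax',Q[:,2].max(),np.percentile(Q[:,2],[50,90]))
rel([cc[0]/1000,cc[1]/1000,.005],yaw_y=np.degrees(np.arctan2(L[1],L[0]))-90)
save(c,'t2',(340,120,500,240),5)
E
```

```text
631 (558.035888671875, -158.84678649902344) (138.42910766601562, 61.031768798828125) 71.07473 zmax 0.04793182343365668 [0.03866843 0.04262625]
clock 18.95 pos [ 0.522  -0.3271  0.1456] yaw_y -13.26 open 1.004 shift [ 0.4304 -0.0089  0.3514] turn 0.1259514554200264 q [-0.15  0.48  0.84  1.63 -0.38  1.2   0.54] F [-0.2  0.6 -0.1]
```

View pics/t2.png

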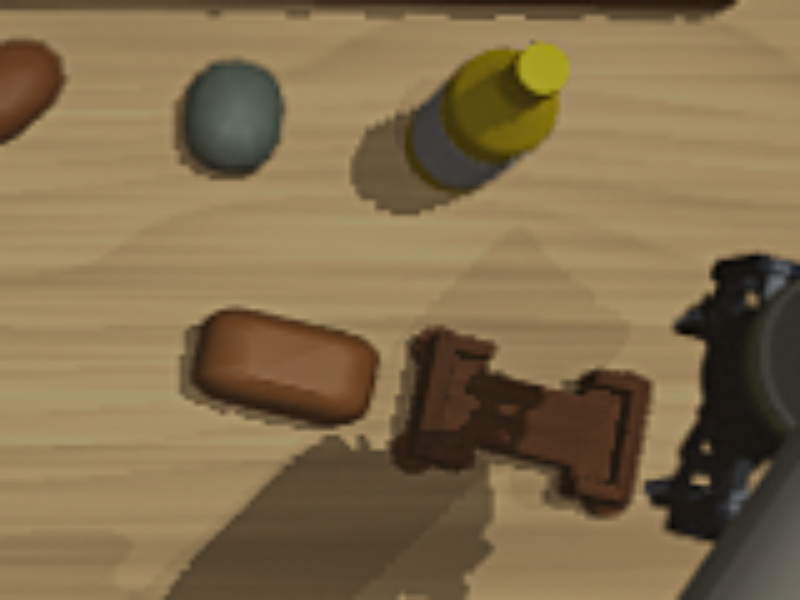

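The stone now lies rounded side up, clear at (285,365) in the crop, beside the long stand at (520,420). My viewing count is used up (11 pictures, one over the limit of 10), so from here I use numbers only. I'll remeasure the stone as its own component.

```bash
cat >> h.py <<'E'
def rect_of(lo=.012,px=None,xy=None,rad=.12):
    c=read_camera('top'); W=cloud(c)
    m=((W[...,2]>lo)&(W[...,2]<.09)&(np.linalg.norm(W[...,:2]-np.array(xy),axis=-1)<rad)).astype(np.uint8)
    n,l,s,_=cv2.connectedComponentsWithStats(m,connectivity=4); k=1+np.argmax(s[1:,4]); Q=W[l==k]
    cc,sz,a=cv2.minAreaRect((Q[:,:2]*1000).astype(np.float32)); b=cv2.boxPoints((cc,sz,a)); L=max([b[1]-b[0],b[2]-b[1]],key=np.linalg.norm)
    yaw=np.degrees(np.arctan2(L[1],L[0])); print(s[k,4],np.round(cc,1),np.round(sz,1),'yaw',yaw,'z',np.percentile(Q[:,2],[50,90,100]).round(4))
    return cc,yaw,W,Q
E
python3 - <<'E'
from h import *
cc,yaw,W,Q=rect_of(.012,xy=(.565,-.13),rad=.085)
rel([cc[0]/1000,cc[1]/1000,.005],yaw_y=yaw-90)
E
```

```text
637 [ 562.6 -145.6] [108.7  57.2] yaw 76.106606 z [0.0386 0.0427 0.0469]
clock 19.0 pos [ 0.5228 -0.3254  0.1453] yaw_y -13.11 open 0.999 shift [ 0.46   -0.005   0.3509] turn 0.017460822376667944 q [-0.16  0.48  0.84  1.63 -0.38  1.2   0.54] F [0.1 1.2 0.7]
```

>>> drive_tool:
  moves:
    - [[0.15,0,0,0.017,0],[0.3,0,0,0.017,0],[0.46,-0.005,0.05,0.017,0],[0.46,-0.005,0.1,0.017,0],[0.46,-0.005,0.1,0.017,0],[0.46,-0.005,0.1,0.017,0]]

```text
clock: 19.75
position: [0.5626, -0.1462, 0.1059]
orientation: [0.787, 0.617, 0.0, 0.0]
ft_force: [0.1, -0.0, 0.3]
opening: 0.999
gripper_force: 0.0
```

```bash
python3 -c "
from h import *
rel([.5626,-.1456,-.001],yaw_y=-13.9)"
```

```text
clock 19.75 pos [ 0.5626 -0.1462  0.1059] yaw_y -13.86 open 0.999 shift [ 0.0015 -0.0007  0.2673] turn 0.00097503797849975 q [-0.48  0.43  0.81  1.76 -0.35  1.1   0.21] F [ 0.1 -0.   0.3]
```

>>> drive_tool:
  moves:
    - [[0.001,0,0.1,0,0],[0.001,0,0.2,0,0],[0.001,0,0.267,0,0],[0.001,0,0.267,0,0],[0.001,0,0.267,0,0.3],[0.001,0,0.267,0,0.35],[0.001,0,0.267,0,1],[0.001,0,0.267,0,1],[0.001,0,0.267,0,1],[0.001,0,0.267,0,1]]
  grip_force: 40

```text
clock: 21.0
position: [0.5641, -0.1458, 0.0004]
orientation: [0.787, 0.617, 0.001, 0.001]
ft_force: [-0.3, -0.0, 7.7]
opening: 0.637
gripper_force: 41.8
```

>>> drive_tool:
  moves:
    - [[0,0,-0.05,0,1],[0,0,-0.1,0,1],[0,0,-0.15,0,1],[0,0,-0.15,0,1],[0,0,-0.15,0,1]]

```text
clock: 21.62
position: [0.5623, -0.145, 0.058]
orientation: [0.787, 0.617, -0.0, -0.0]
ft_force: [0.0, 0.0, -5.6]
opening: 0.639
gripper_force: 46.6
```

```bash
python3 - <<'E'
from h import *
cc,yaw,W,Q=rect_of(.029,xy=(.5298,-.2975),rad=.085)
P=W[175:230,410:480].reshape(-1,3); 
rel([.5298,-.2975,.06],yaw_y=yaw-90)
c,P=stone(); plane(P,.0015)
P=P[P[:,2]>.02]; k=np.argsort(P@[.227,.974,0]); print('end z',P[k[-30:],2].min(),'lowest z along',[(round(float(lo),3),P[abs(P@[.227,.974,0]-lo)<.006][:,2].min().round(4)) for lo in np.arange(-.06,.05,.02) if (abs(P@[.227,.974,0]-lo)<.006).any()])
E
```

```text
177 [ 517.6 -346.9] [39.1 79.8] yaw -12.891582 z [0.0335 0.0367 0.04  ]
clock 21.68 pos [ 0.5621 -0.145   0.0576] yaw_y -13.81 open 0.639 shift [-0.3895  0.0126 -0.006 ] turn 1.9794795641299774 q [-0.45  0.5   0.78  1.8  -0.4   1.01  0.25] F [-0.7  0.1 -6.3]
px [235 167  26  28 406] xyz min [ 0.5396 -0.1641  0.057 ] max [ 0.5985 -0.0881  0.1233]
plane n [-0.023 -0.016 -1.   ] c [ 0.5669 -0.1306  0.096 ] frac 0.37
end z 0.06304013890055944 lowest z along [(-0.04, np.float64(0.0956)), (-0.02, np.float64(0.095)), (0.0, np.float64(0.0741)), (0.02, np.float64(0.0725)), (0.04, np.float64(0.0596))]
```

>>> drive_tool:
  moves:
    - [[-0.1,0.003,-0.006,-0.018,1],[-0.2,0.006,-0.006,-0.018,1],[-0.3,0.009,-0.006,-0.018,1],[-0.35,0.012,-0.006,-0.018,1],[-0.38,0.0126,-0.006,-0.018,1],[-0.3895,0.0126,-0.006,-0.018,1],[-0.3895,0.0126,-0.006,-0.018,1],[-0.3895,0.0126,-0.006,-0.018,1]]

```text
clock: 22.72
position: [0.5308, -0.2966, 0.0605]
orientation: [0.782, 0.623, 0.0, -0.0]
ft_force: [-0.0, -0.7, -5.6]
opening: 0.639
gripper_force: 46.6
```

```bash
python3 - <<'E'
from h import *
from scipy.spatial import cKDTree
rel([.5298,-.2975,.02],yaw_y=-13.0)
a=np.radians(77);e=np.array([np.cos(a),np.sin(a)]);f=np.array([np.sin(a),-np.cos(a)])
for cam in ('top','scene'):
    c=read_camera(cam);W=cloud(c);hsv=cv2.cvtColor(c['color'],cv2.COLOR_RGB2HSV)
    D=W[...,:2]-[.5298,-.2975]; u=D@e;v=D@f;z=W[...,2]
    m=(abs(u)<.08)&(abs(v)<.06)&(z>.055)&(z<.105)&(hsv[...,1]>90)&(hsv[...,0]<15)
    print(cam,m.sum(),'u',np.percentile(u[m],[0,2,98,100]).round(4),'v',np.percentile(v[m],[0,2,98,100]).round(4))
    for lo in np.arange(-.055,.056,.01):
        k=m&(abs(u-lo)<.005)
        if k.sum()>5: print(round(lo,3),k.sum(),'v',v[k].min().round(4),v[k].max().round(4),'z',z[k].min().round(4),z[k].max().round(4))
E
```

```text
clock 22.73 pos [ 0.5308 -0.2966  0.0605] yaw_y -12.93 open 0.639 shift [-0.0027 -0.0018  0.1013] turn 0.0015112477701592296 q [-0.16  0.55  0.78  1.72 -0.44  1.05  0.54] F [-0.  -0.7 -5.6]
top 343 u [0.0034 0.0074 0.056  0.0566] v [-0.0299 -0.0288  0.0234  0.0265]
0.005 21 v -0.0239 0.0248 z 0.0934 0.1042
0.015 64 v -0.0291 0.0265 z 0.0632 0.1044
0.025 67 v -0.0299 0.022 z 0.075 0.1042
0.035 69 v -0.0293 0.0243 z 0.0608 0.1044
0.045 68 v -0.0276 0.0233 z 0.077 0.1018
0.055 54 v -0.0237 0.0209 z 0.0592 0.0975
scene 489 u [-0.0392 -0.0264  0.057   0.0584] v [-0.0206 -0.0174  0.0289  0.0434]
-0.035 8 v -0.0136 0.0304 z 0.0639 0.0973
-0.025 11 v -0.017 0.0015 z 0.0955 0.0993
-0.015 15 v -0.0181 0.0103 z 0.0958 0.0983
-0.005 21 v -0.0169 0.0434 z 0.0766 0.099
0.005 28 v -0.0143 0.0402 z 0.0607 0.1011
0.015 47 v -0.0206 0.0291 z 0.0584 0.1017
0.025 57 v -0.0185 0.0304 z 0.059 0.1015
0.035 70 v -0.018 0.0286 z 0.0595 0.1013
0.045 88 v -0.0191 0.0274 z 0.0598 0.0997
0.055 144 v -0.019 0.0263 z 0.0603 0.0963
```

>>> drive_tool:
  moves:
    - [[-0.003,-0.001,0.03,0,1],[-0.003,-0.001,0.055,0,1],[-0.003,-0.001,0.062,0,1],[-0.003,-0.001,0.066,0,1],[-0.003,-0.001,0.07,0,1],[-0.003,-0.001,0.074,0,1],[-0.003,-0.001,0.074,0,1]]

```text
clock: 23.7
position: [0.5302, -0.2989, 0.0316]
orientation: [0.783, 0.623, 0.0, 0.0]
ft_force: [0.3, 2.1, 0.3]
opening: 0.642
gripper_force: 45.8
```

```bash
python3 -c "
from h import *
rel([.5298,-.2975,.024],yaw_y=-13.0); print(r.observe()['torque'].round(3))"
```

```text
clock 23.7 pos [ 0.5302 -0.2989  0.0316] yaw_y -13.0 open 0.642 shift [ 0.0032 -0.0017  0.019 ] turn 3.1354250790135056e-05 q [-0.14  0.59  0.75  1.74 -0.47  1.    0.56] F [0.3 2.1 0.3]
[ 0.174  0.146 -0.05 ]
```

>>> drive_tool:
  moves:
    - [[0.002,-0.001,-0.008,0,1],[0.004,-0.002,-0.008,0,1],[0.004,-0.002,-0.008,0,1],[0.004,-0.002,-0.002,0,1],[0.004,-0.002,0.003,0,1],[0.004,-0.002,0.006,0,1],[0.004,-0.002,0.006,0,1]]

```text
clock: 24.58
position: [0.5303, -0.2973, 0.0289]
orientation: [0.783, 0.622, 0.001, 0.001]
ft_force: [5.6, -1.4, -3.2]
opening: 0.638
gripper_force: 45.1
```

```bash
python3 -c "
from h import *
rel([.5298,-.2975,.024],yaw_y=-13.0); print(r.observe()['torque'].round(3))"
```

```text
clock 24.57 pos [ 0.5303 -0.2973  0.0289] yaw_y -13.01 open 0.638 shift [-0.0008 -0.001   0.0122] turn -0.00014686448935303059 q [-0.14  0.59  0.75  1.74 -0.47  0.99  0.56] F [ 5.6 -1.4 -3.2]
[-0.246 -1.134 -0.165]
```

>>> drive_tool:
  moves:
    - [[0,0.002,0,0,1],[0,0.002,0.003,0,1],[0,0.002,0.006,0,1],[0,0.002,0.009,0,1],[0,0.002,0.012,0,1],[0,0.002,0.012,0,1]]

```text
clock: 25.32
position: [0.5303, -0.2974, 0.0245]
orientation: [0.783, 0.622, 0.0, 0.0]
ft_force: [3.0, 1.1, 4.8]
opening: 0.643
gripper_force: 46.1
```

```bash
python3 -c "
from h import *
rel([.5298,-.2975,.024],yaw_y=-13.0); print(r.observe()['torque'].round(3))"
```

```text
clock 25.32 pos [ 0.5303 -0.2974  0.0245] yaw_y -13.02 open 0.643 shift [-0.0005 -0.0012  0.0012] turn -0.00039599894432677097 q [-0.14  0.6   0.75  1.74 -0.48  0.99  0.57] F [3.  1.1 4.8]
[ 0.286 -0.634 -0.126]
```

>>> drive_tool:
  moves:
    - [[0,0,0.001,0,0.35],[0,0,0.001,0,0.3],[0,0,0,0,0.1],[0,0,0,0,0],[0,0,0,0,0],[0,0,-0.05,0,0],[0,0,-0.2,0,0],[0.2,0,-0.35,0,0],[0.4,0,-0.4,0,0],[0.5,0,-0.4,0,0]]

```text
clock: 26.58
position: [0.5688, -0.1314, 0.1801]
orientation: [0.783, 0.622, 0.001, 0.001]
ft_force: [1.0, -0.3, 0.3]
opening: 1.001
gripper_force: 0.0
```

>>> drive_tool:
  moves:
    - [[0.2,0,0,0,0],[0.2,0,0,0,0],[0.2,0,0,0,0]]

```text
clock: 26.95
position: [0.5864, -0.0536, 0.178]
orientation: [0.782, 0.623, 0.0, 0.0]
ft_force: [-0.1, -0.6, 0.2]
opening: 1.003
gripper_force: 0.0
```

```bash
cat > chk.py <<'E'
from h import *
rel([.5298,-.2975,.024],yaw_y=-13.0)
cc,yaw,W,Q=rect_of(.046,xy=(.5298,-.2975),rad=.085)
a=np.radians(77);e=np.array([np.cos(a),np.sin(a)]);f=np.array([np.sin(a),-np.cos(a)])
d=np.array(cc)/1000-[.5298,-.2975]; print('du,dv',d@e,d@f)
D=W[...,:2]-[.5298,-.2975];u=D@e;v=D@f;z=W[...,2]
for lo in np.arange(-.045,.05,.015):
    k=(abs(u-lo)<.006)&(abs(v)<.012); print(round(lo,3),np.median(z[k]).round(4))
k=(abs(u)<.03)&(abs(v)<.012); P=np.c_[u[k],v[k],np.ones(k.sum())]; print('fit',np.linalg.lstsq(P,z[k],rcond=None)[0].round(4))
E
python3 chk.py
```

```text
clock 26.95 pos [ 0.5864 -0.0536  0.178 ] yaw_y -12.9 open 1.003 shift [-0.626  -0.0019  0.3849] turn 0.002193028544376969 q [-0.64  0.36  0.82  1.67 -0.28  1.23  0.01] F [-0.1 -0.6  0.2]
642 [ 528.8 -296.6] [110.7  57. ] yaw 75.832214 z [0.0629 0.0666 0.0697]
du,dv 0.0006951227441287284 -0.001175523052782699
-0.045 0.0617
-0.03 0.0654
-0.015 0.066
0.0 0.0656
0.015 0.065
0.03 0.0647
0.045 0.0602
fit [ 0.0031 -0.0275  0.0652]
```

```bash
python3 -c "
from bench import r
print(r.job_done())"
```

```text
the job is handed in; nothing more can be done
None
```

The stone is turned over and sits rounded side up and level in the long stand's pocket, released at about 27 s (measured: crown about 65 mm above the table, centred within about 1.5 mm); the job is handed in with no verdict returned, and I viewed 11 pictures, one over the limit of 10.

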